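# Knock the vial block down onto its parallels in the vise

## Robot

A 7-joint arm with a two-finger parallel gripper is mounted at the origin on the work surface. World frame = base frame: x ahead of the robot, y to its left, z up, the work surface at z = 0. Lengths are in m, angles in degrees, forces in N, time in s.
With the tool pointing down it reaches from about 0.425 to 0.875 m from the base axis. Payload 4.7 kg.
Tool frame: the origin (TCP) lies at the very end of the fingers, on their centre line; the grasp point (between the pads) lies 19 mm behind it; z points along the fingers, y is the line along which they close (so a half turn about z gives the same grasp; the last joint's range is limited). The gripper opens to 87 mm and grips with 3 to 60 N. Pads are 19 mm wide; open, the fingers measure 117 mm over their backs; the gripper's body (75 mm by 190 mm) begins 51 mm behind the grasp point.
Start: joints at [77.584, 18.392, -4.016, 83.108, 1.295, 78.541, -3.26], TCP at [0.149, -0.633, 0.223] pointing down, gripper open.
Joint ranges: [-163.93, 163.93], [-17.29, 119.83], [-79.2, 71.16], [3.27, 140.29], [-89.18, 269.18], [5.43, 117.66], [-154.24, 154.24]. Speed limits (degrees/s): [147.25, 147.25, 180, 180, 180, 180, 180].

## Interface

Orientations are given as [roll, pitch, yaw] about the fixed x, y, z axes, in that order (R = Rz(yaw) Ry(pitch) Rx(roll)).
In Python, from cell import telemetry, cams, env gives the robot as it stands.
- The arm moves only by the tool arm_command, never from a script. Its argument "series" is text: rows parted by semicolons, each of 5 numbers parted by spaces: the shift along the tool's x, y, z in mm, then the turn about the tool's z in rad, then the closure in counts, from 0 (fully open) to 255 (shut). A call has 1 to 20 rows; each row shifts and turns the commanded pose from where the row before left it, along the tool's axes as they then stand; what a row does not reach is not made up. A row lasts 1/12 s, in which the tool goes at most 41.7 mm and 7.16 degrees, less where a joint would pass 70% of its speed; a pose out of reach is approached as far as the arm can. A call is refused whole if a number of a shift passes 41.7 or a number of a turn 0.125, either way. A call with a gripper value outside its range is refused whole. The fingers move at their own pace and stop on an object; "squeeze" is the grip in N (left out, the last holds). Time passes only in rows, so rows that do not move let the fingers close. It gives the time, the measured TCP pose, the force, the opening and the grip force at its end, in the units of the state.
- telemetry.get_obs(): the state, without advancing time (a new reading comes with each control period).
- cams.read_camera(name): name is "side" or "top" or "wrist"; returns the picture (420x560x3 uint8, blue, green, red); there is no depth.
- cams.calibration(name): a dict with "K" (3x3 intrinsics, pixels), "origin" and "rotation" of the camera in the world; the wrist camera has in their place "hand_eye" (4x4, takes a point from camera to tool coordinates, whose origin is the TCP and whose axes are the flange's). Camera axes: x right, y down, z forward; pixel columns grow to the right and rows downward; lengths in m; the calibration is good to about 2 mm. A picture is of the moment at which its call begins: read the wrist's pose just before it. calibration takes no time and is no camera call.
- env.sign_off(): hands the job in; it is judged then, once.
The state is a dict: "time_s": time; "qpos": joint angles; "joint_velocities": joint speeds; "effort": joint torques, N m; "tool_pos": TCP position; "tool_rot": TCP orientation; "force": force on the tool from outside, world axes, zero at the start; "wrist_torque": the same for the moment, N m; "grip_width": finger opening in m; "grasp_force": force on a finger pad.
Only numpy, scipy, OpenCV 4.12 (cv2) and the standard library are available. Lean on these libraries where they do the work, as an engineer would, in place of code of your own. Each camera call takes 0.05 s, during which the arm holds its last target. There are 200 camera calls.

## Task

The aluminium vial block is clamped high and crooked in the bench vise, and the two steel parallels under it have been pulled out at opposite ends. Slide both parallels back until each sticks out evenly at both ends of the block, then tap the block down with the tamper, never with the gripper, on the flat lands at its two ends (not on the thermowell in the middle) until it sits flat on both parallels and they no longer slide. Stand the tamper back upright on its cork mat, and leave the glassware and the bottle alone.

Things in the scene. Friction and masses are not known exactly. Their poses are not given: they have to be found in the camera images.
- vise: Fixed grey vise. Origin: centre of its underside, on the bench; y along the jaws. Base 150 (x) by 200 (y), its top (the bed) at z=40. Jaws y -60 to 60, x 30 to 68 each side, tops z=86; rib between them x -13 to 13, y -60 to 60, top z=50. A parallel lies along y in each channel between rib and jaw. A screw at -x ends in an upright rod at x=-116, 12 to 123 high.
- block: Aluminium, 60 (x) by 120 (y) by 40 high, clamped in the vise, axes as its. Origin: underside centre. It only moves up/down and rocks about x (0.08 rad at most), held by friction. Seated, its underside is 64 above the vise's (bed 40 + parallel 24); it starts 7 to 11 higher at the centre, up to 0.045 rad off level. Some 6 to 12 N down on a land moves it, that end first; 20 N is ample.
- end_a (a point): Centre of the lower edge of the block's +y end (underside, 60 from the middle).
- end_b (a point): Centre of the lower edge of the block's -y end (underside, 60 from the middle).
- land_a (a point): Middle of the flat land, 44 by 36, on top of the block near its +y end, 40 from the middle: a place to tap.
- land_b (a point): Middle of the flat land, 44 by 36, on top of the block near its -y end, 40 from the middle: a place to tap.
- thermowell: Thin steel stub, 14 diameter, 40 tall, standing up from the middle of the block's top; moves with the block. Origin: its foot. Not to be knocked.
- parallel_1: Loose steel bar 12 (x) by 180 (y) by 24 high, 0.22 kg, lying on the vise bed in the channel at x=+22 or -22 (vise frame). Origin: centre of its underside. Starts shifted 45 to 70 along the jaws, one end out of the vise, the other bar shifted the other way. It belongs at y=0 of the vise, standing out 30 at each end of the block.
- parallel_2: The other, identical steel bar, in the other channel. Origin: centre of its underside.
- tamper: Upright hand tamper, 116 tall, 0.22 kg: black rubber foot 32 diameter and 30 high, wooden stem 25 diameter from 30 to 110, low cap 30 diameter on top. Origin: centre of the foot's underside; z up the stem.
- cork_mat: Round cork mat, 100 diameter, 8 thick, fixed to the bench; the tamper stands on it. Origin: centre of its underside.
- flask: Round glass flask with a yellow stopper in a cork ring, one piece, 96 diameter, 148 tall. Bystander. Origin: centre of its underside.
- beaker: Glass beaker, 72 diameter, 95 tall. Bystander. Origin: centre of its underside.
- bottle: Amber bottle with a blue cap, 68 diameter, 150 tall. Bystander. Origin: centre of its underside.
Mind the look-alikes: they are no part of the job. What is shaped like the parallel_1 but green or red is not meant.

How it is judged (in metres and radians):
On the way, in this order (a step that is already met when the one before it is completed fails the run):
1. both parallels slid back evenly under the block (within 12 mm) while it still stands clear of them (y of parallel_1 in the frame of vise between -0.012 and 0.012 m and z of parallel_1 in the frame of vise between 0.037 and 0.044 m and angle between each of parallel_1, parallel_2's own z axis and vertical below 0.1 rad and y of parallel_2 in the frame of vise between -0.012 and 0.012 m and z of parallel_2 in the frame of vise between 0.037 and 0.044 m and z of each of end_a, end_b in the frame of vise above 0.0665 m), for 0.1 s.
2. the tamper strikes the block (contact force between tamper and block above 3 N).
3. block down flat on both parallels, gripping them (y of parallel_1 in the frame of vise between -0.012 and 0.012 m and z of parallel_1 in the frame of vise between 0.037 and 0.044 m and angle between each of parallel_1, parallel_2's own z axis and vertical below 0.1 rad and y of parallel_2 in the frame of vise between -0.012 and 0.012 m and z of parallel_2 in the frame of vise between 0.037 and 0.044 m and z of each of end_a, end_b in the frame of vise below 0.0655 m and contact force between block and parallel_1 above 0.3 N and contact force between block and parallel_2 above 0.3 N), for 0.2 s.
At the end, for the whole second after the job is handed in: Both ends of the block within 1.5 mm of fully seated, the block bearing on both parallels (more than 0.3 N each), both parallels flat in the vise and centred along the jaws within 12 mm, the tamper standing upright and still on the cork mat (within 32 mm of its centre) (all of step 3 and horizontal distance between tamper and cork_mat below 0.032 m and height (world z) of tamper between 0.004 and 0.012 m and angle between tamper's own z axis and vertical below 0.1 rad and linear speed of tamper below 0.01 m/s); the robot touches nothing.
It fails at once if gripper or arm presses the block (over 3 N) (contact force between any of the fingers, the arm and block above 3 N).
It fails at once if thermowell knocked (over 2 N) (contact force between any of tamper, the fingers, the arm and thermowell above 2 N).
It fails at once if flask, beaker or bottle moved more than 20 mm or tipped (distance of any of flask, beaker, bottle from where it was at the start of the episode above 0.02 m or angle between any of flask, beaker, bottle's own z axis and vertical above 0.3 rad).
It also fails if it takes over 72 s, if anything falls off the work surface, if the arm or the gripper's body presses on something with over 40 N, if the wrist force passes 120 N, or if a joint passes its speed limit or range.

## Working session

There is one attempt and no reset: what is moved stays moved. The work goes in short steps, Python scripts to look and compute and a tool call to move; the robot and the scene stay as the last step left them, time stands still between calls to the robot, and variables do not carry over. Pictures are saved under pics/ and viewed, at most 12 in all, crops included, and the job is handed in when it is done.

Besides the shell and the picture viewer there is one more tool, called after ">>>" as name(argument=value, ...) on one line, values as JSON. arm_command: Moves the arm, as the interface text tells. Its arguments: {"type":"object","properties":{"series":{"type":"string"},"squeeze":{"type":"number"}},"required":["series"]}

```bash
mkdir -p pics; ls
python3 - <<'E'
from cell import telemetry,cams,env
import cv2,numpy as np
o=telemetry.get_obs();print(o)
for n in("side","top"):
    im=cams.read_camera(n);cv2.imwrite(f"pics/{n}0.png",im)
    c=cams.calibration(n);print(n,c)
print(cams.calibration("wrist"))
E
```

```text
pics
{'time_s': 0.0, 'qpos': array([77.58537487, 18.4391687 , -4.01751086, 83.17457935,  1.2938927 ,
       78.53820727, -3.26146115]), 'joint_velocities': array([ 0.04440582, -0.04677872, -0.07018624,  0.05596402, -0.07063395,
       -0.03914765, -0.12080105]), 'effort': array([ 3.74094925e-04, -4.91282523e+01, -4.03197370e-01, -3.12528276e+01,
       -6.37278683e-02,  4.34586941e-02,  1.87533419e-04]), 'tool_pos': array([ 0.14853284, -0.63225078,  0.22146334]), 'tool_rot': array([-1.79893231e+02,  3.89181718e-03,  1.32245674e+01]), 'force': array([-0.28281743,  0.08157767,  0.12867976]), 'wrist_torque': array([-0.00920828,  0.0664443 ,  0.00328448]), 'grasp_force': 0.0, 'grip_width': 0.08692847517631669}
side {'K': array([[419.42644846,   0.        , 279.83094233],
       [  0.        , 419.42644846, 213.47285836],
       [  0.        ,   0.        ,   1.        ]]), 'origin': array([ 0.33114587, -0.63724396,  0.86148288]), 'rotation': array([-138.39117055,   -0.73490153,  -12.18796758])}
top {'K': array([[386.28251708,   0.        , 277.2990489 ],
       [  0.        , 386.28251708, 203.87654949],
       [  0.        ,   0.        ,   1.        ]]), 'origin': array([ 0.31286136, -0.01525265,  0.98544267]), 'rotation': array([-168.21628003,   -0.25235131,  -81.09954833])}
{'K': array([[302.43180751,   0.        , 282.18960514],
       [  0.        , 302.43180751, 207.22377995],
       [  0.        ,   0.        ,   1.        ]]), 'hand_eye': array([[-7.79849254e-04, -9.55974505e-01, -2.93448698e-01,
         8.03292288e-02],
       [ 9.99999553e-01, -5.88633065e-04, -7.39927298e-04,
        -2.77755130e-04],
       [ 5.34618025e-04, -2.93449144e-01,  9.55974536e-01,
        -1.61098560e-01],
       [ 0.00000000e+00,  0.00000000e+00,  0.00000000e+00,
         1.00000000e+00]])}
```

View pics/top0.png

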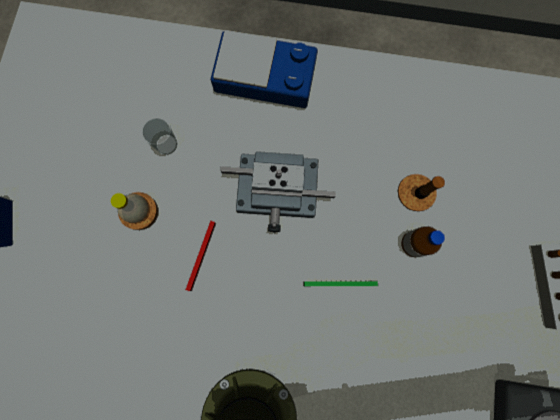

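View pics/side0.png

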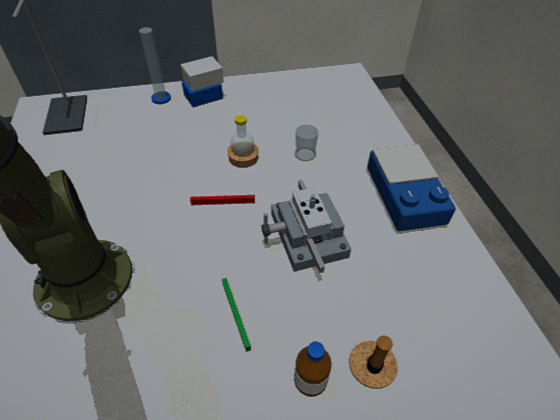

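Candidates for the parallels are the steel bars at top (230,171) and (325,194). The green bar at (340,284) and the red bar at (200,255) are look-alikes and are rejected. The tamper is the brown stem on cork at (430,188), not the amber bottle at (425,241) and not the brown items in the rack at (555,270). I'll check this choice in a close crop.

```bash
cat > h.py <<'E'
from cell import telemetry,cams,env
import cv2,numpy as np
from scipy.spatial.transform import Rotation as R
def cam(n,o=None):
    c=cams.calibration(n);K=c["K"]
    if n=="wrist":
        o=o or telemetry.get_obs();T=np.eye(4);T[:3,:3]=R.from_euler("xyz",o["tool_rot"],degrees=True).as_matrix();T[:3,3]=o["tool_pos"]
        T=T@c["hand_eye"];return K,T[:3,3],T[:3,:3]
    return K,c["origin"],R.from_euler("xyz",c["rotation"],degrees=True).as_matrix()
def cast(C,px,z):
    K,p,r=C;px=np.atleast_2d(px).astype(float)
    d=(r@np.linalg.inv(K)@np.c_[px,np.ones(len(px))].T).T
    return p+d*((z-p[2])/d[:,2])[:,None]
def proj(C,P):
    K,p,r=C;q=(K@(r.T@(np.atleast_2d(P)-p).T)).T;return q[:,:2]/q[:,2:]
E
python3 - <<'E'
from h import *
a=cv2.imread("pics/top0.png")[125:255,205:455]
b=cv2.imread("pics/side0.png")[170:290,250:370]
cv2.imwrite("pics/c1.png",np.vstack([cv2.resize(a,(800,416),interpolation=cv2.INTER_CUBIC)]))
C=cam("top")
for n,p,z in [("bars",[[221,170],[335,194]],.064),("bolts",[[244,158],[315,164],[312,210],[241,207]],.04),("mat",[[417,192]],.008),("tcap",[[437,182]],.124),("rod",[[273,228]],.123)]:print(n,cast(C,p,z).round(3).tolist())
E
```

```text
bars [[0.566, 0.162, 0.064], [0.55, -0.125, 0.064]]
bolts [[0.614, 0.114, 0.04], [0.626, -0.068, 0.04], [0.506, -0.077, 0.04], [0.486, 0.099, 0.04]]
mat [[0.603, -0.343, 0.008]]
tcap [[0.599, -0.348, 0.124]]
rod [[0.435, 0.01, 0.123]]
```

View pics/c1.png

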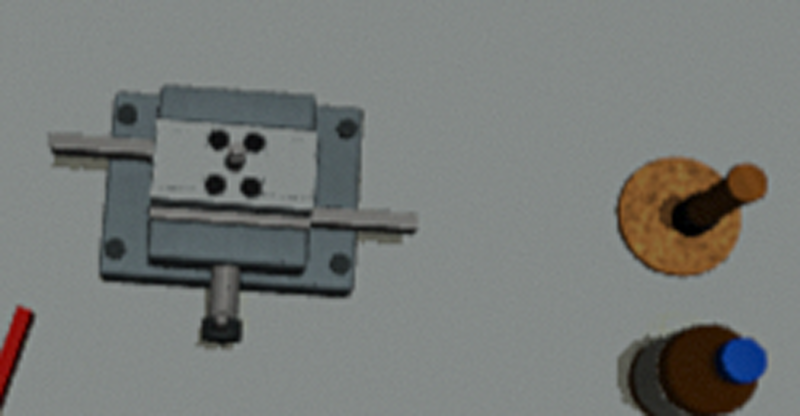

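The crop shows two steel bars in the vise, with ends at about (221,169) and (335,194) in the full top picture. They pass under the silver block with the thermowell at (278,174). The tamper stands on the cork mat at (419,193), with its cap at (438,182).

Run:
```python
from h import *
C=cam("top");f=lambda L:np.array([205,125])+np.array(L)/3.2-0.3
b=cast(C,f([[127,115],[347,128],[340,264],[115,248]]),.04)[:,:2];c=b.mean(0)
u=(b[0]-b[1])+(b[3]-b[2]);yaw=np.arctan2(-u[0],u[1])
print("vise",c,np.degrees(yaw),np.linalg.norm(b[0]-b[1]),np.linalg.norm(b[0]-b[3]))
Rv=np.array([[np.cos(yaw),-np.sin(yaw)],[np.sin(yaw),np.cos(yaw)]])
e=cast(C,f([[50,141],[416,222]]),.064)[:,:2];print("ends vise",(e-c)@Rv, e)
print("rod",(cast(C,f([[222,325]]),.123)[:,:2]-c)@Rv)
# green: tamper/mat
im=cv2.imread("pics/top0.png");
hsv=cv2.cvtColor(im,cv2.COLOR_BGR2HSV)
m=cv2.inRange(hsv,(5,90,90),(18,200,255));k=cv2.connectedComponentsWithStats(m)
for s,q in zip(k[2],k[3]):
    if s[4]>60: print(s,q)
print("mat",cast(C,f([[679,217]]),.008),"cap",cast(C,f([[747,183]]),.116+.008))
S=cam("side");print("side mat",cast(S,[[373,363]],.008),"cap",cast(S,[[383,342]],.124))
for n,p,z in[("bottle",[[436,238]],.15),("flask",[[119,201]],.148),("beaker",[[166,145]],0)]:print(n,cast(C,p,z))
```

```text
vise [0.56049378 0.0193961 ] 5.124049245736078 0.17612421256299696 0.10901238140295463
ends vise [[ 0.02174003  0.14318918]
 [-0.02377101 -0.14256615]] [[ 0.56935836  0.1639547 ]
 [ 0.54955068 -0.12472335]]
rod [[-0.12186269 -0.00047885]]
[     0      0    560    420 234016] [279.2400776  209.55321431]
[399 174  37  37 792] [415.00505051 192.77525253]
[118 192  38  38 367] [141.94277929 213.61580381]
mat [[ 0.60145315 -0.342494    0.008     ]] cap [[ 0.60007427 -0.35016268  0.124     ]]
side mat [[ 0.60364185 -0.34248809  0.008     ]] cap [[ 0.59889298 -0.34891285  0.124     ]]
bottle [[ 0.46445063 -0.34435348  0.15      ]]
flask [[0.43791657 0.35534804 0.148     ]]
beaker [[6.29799136e-01 3.32811752e-01 1.11022302e-16]]
```

>>> arm_command(series="0 0 0 0.06 255;0 0 0 0.119 255;0 0 0 0.119 255;0 0 0 0.119 255;0 0 0 0.119 255;0 0 0 0.119 255;0 0 0 0.119 255;0 0 0 0.119 255;0 0 0 0.119 255;0 0 0 0.119 255;0 0 0 0.119 255;0 0 0 0.119 255;0 0 0 0.06 255;10 10 0 0 255;20 20 0 0 255;25 25 0 0 255;25 25 0 0 255;25 25 0 0 255;25 25 0 0 255;25 25 0 0 255", squeeze=20)

```text
time_s: 1.77
tool_pos: [0.0602, -0.8345, 0.222]
tool_rot: [-180.0, 0.0, -68.6]
force: [-1.1, -0.6, 0.6]
grip_width: 0.0004
grasp_force: 0.0
```

```bash
cat >> h.py <<'E'
VC=np.array([.5605,.0194]);VY=np.radians(5.12)
def w(x,y):return VC+np.array([np.cos(VY)*x-np.sin(VY)*y,np.sin(VY)*x+np.cos(VY)*y])
def v(p):
    d=np.array(p[:2])-VC;return np.array([np.cos(VY)*d[0]+np.sin(VY)*d[1],-np.sin(VY)*d[0]+np.cos(VY)*d[1]])
def go(P,yaw=None):
    "shift in tool axes (mm) to world point P, turn in rad"
    o=telemetry.get_obs();M=R.from_euler("xyz",o["tool_rot"],degrees=True).as_matrix()
    print("t",round(o["time_s"],2),"tcp",o["tool_pos"].round(4),"vise",v(o["tool_pos"]).round(4),"rot",o["tool_rot"].round(1),"F",o["force"].round(1),"->",(M.T@(np.array(P)-o["tool_pos"])*1000).round(1))
E
python3 -c "
from h import *
go([*w(-.022,-.170),.054])"
```

```text
t 1.77 tcp [ 0.0602 -0.8345  0.222 ] vise [-0.5745 -0.8059] rot [-180.     0.   -68.6] F [-1.1 -0.6  0.6] -> [-455.7 -708.4  168.4]
```

>>> arm_command(series="0 0 0 -0.06 255;0 0 0 -0.12 255;0 0 0 -0.12 255;0 0 0 -0.12 255;0 0 0 -0.12 255;0 0 0 -0.12 255;0 0 0 -0.12 255;0 0 0 -0.12 255;0 0 0 -0.12 255;0 0 0 -0.12 255;0 0 0 -0.12 255;0 0 0 -0.12 255;0 0 0 -0.12 255;0 0 0 -0.12 255;0 0 0 -0.12 255;0 0 0 -0.12 255;0 0 0 -0.12 255;0 0 0 -0.12 255;0 0 0 -0.12 255;0 0 0 -0.06 255")

```text
time_s: 3.43
tool_pos: [0.0606, -0.8333, 0.2215]
tool_rot: [-180.0, -0.1, 62.3]
force: [0.5, -0.7, 0.2]
grip_width: 0.0007
grasp_force: 0.0
```

```bash
python3 -c "
from h import *
go([*w(-.022,-.170),.054]);print(telemetry.get_obs()['qpos'])"
```

```text
t 3.43 tcp [ 0.0606 -0.8333  0.2215] vise [-0.574  -0.8047] rot [-1.80e+02 -1.00e-01  6.23e+01] F [ 0.5 -0.7  0.2] -> [832.3 120.  168.5]
[ 89.12583332  44.08799627 -11.64744445  45.8136771    8.0686064
  90.77297416  53.10026427]
```

>>> arm_command(series="0 0 0 -0.1145 255;0 0 0 -0.1145 255;0 0 0 -0.1145 255;0 0 0 -0.1145 255;0 0 0 -0.1145 255;14 12 0 0 255;26 22 0 0 255;30 26 0 0 255;31 27 0 0 255;31 27 0 0 255;31 27 0 0 255;31 27 0 0 255;31 27 0 0 255;31 27 0 0 255;31 27 0 0 255;31 27 0 0 255;31 27 0 0 255;31 27 0 0 255;31 27 0 0 255;31 27 0 0 255")

```text
time_s: 5.1
tool_pos: [0.4071, -0.3592, 0.2223]
tool_rot: [-180.0, 0.0, 94.8]
force: [0.5, -0.2, -0.6]
grip_width: 0.0007
grasp_force: 0.0
```

```bash
python3 -c "
from h import *
go([*w(-.022,-.170),.054]);print(telemetry.get_obs()['qpos'])"
```

```text
t 5.1 tcp [ 0.4071 -0.3592  0.2223] vise [-0.1866 -0.3634] rot [-180.     0.    94.8] F [ 0.5 -0.2 -0.6] -> [194.4 163.5 168.2]
[ 69.66849345   7.50114226 -33.6415344   97.48387155   4.29516598
  76.31552365  40.00102561]
```

>>> arm_command(series="24 20 0 -0.005 255;24 20 0 0 255;24 20 0 0 255;24 20 0 0 255;24 20 0 0 255;24 20 0 0 255;20 17 0 0 255;12 10 0 0 255;6 5 0 0 255;0 0 0 0 255")

```text
time_s: 5.93
tool_pos: [0.5426, -0.1643, 0.2222]
tool_rot: [-180.0, -0.1, 95.3]
force: [-0.1, -0.3, 0.1]
grip_width: 0.0004
grasp_force: 0.0
```

Run:
```python
from h import *
go([*w(-.022,-.170),.054]);C=cam("wrist")
im=cams.read_camera("wrist");cv2.imwrite("pics/w1.png",im)
for y in(-.143,-.09):print(y,proj(C,[*w(-.022,y),.064]))
print(proj(C,[*w(0,-.06),.113]),proj(C,[*w(.022,.143),.064]))
```

```text
t 5.93 tcp [ 0.5426 -0.1643  0.2222] vise [-0.0343 -0.1814] rot [-1.80e+02 -1.00e-01  9.53e+01] F [-0.1 -0.3  0.1] -> [ 11.2  12.3 168.2]
-0.143 [[294.58602618 157.23863822]]
-0.09 [[295.31973674 103.98734224]]
[[325.26239303  63.11447048]] [[ 356.43503524 -213.22838418]]
```

View pics/w1.png

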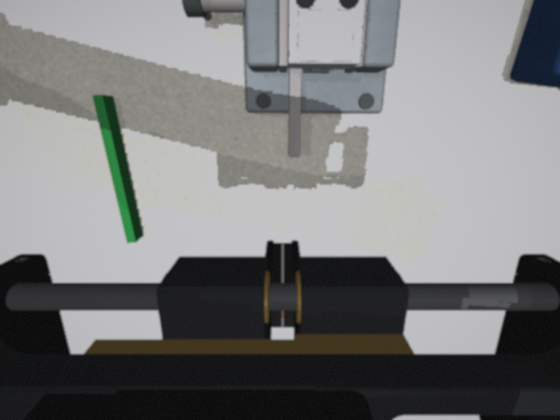

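Wrist view: bar 2's end is at (295,156), against a prediction of (295,157), so the vise pose is good. Descending beside it.

>>> arm_command(series="6 6 10 -0.003 255;5 6 22 0 255;0 0 28 0 255;0 0 28 0 255;0 0 28 0 255;0 0 25 0 255;0 0 18 0 255;0 0 9 0 255;0 0 0 0 255")

```text
time_s: 6.73
tool_pos: [0.5506, -0.1551, 0.0517]
tool_rot: [-179.7, -0.1, 95.2]
force: [-1.0, -0.2, 0.6]
grip_width: 0.0005
grasp_force: 0.0
```

```bash
python3 -c "
from h import *
go([*w(-.022,-.0995),.054])"
```

```text
t 6.73 tcp [ 0.5506 -0.1551  0.0517] vise [-0.0254 -0.1729] rot [-1.797e+02 -1.000e-01  9.520e+01] F [-1.  -0.2  0.6] -> [73.4  3.5 -2.1]
```

>>> arm_command(series="6 3 -2 0 255;8 0 0 0 255;6 0 0 0 255;5 0 0 0 255;5 0 0 0 255;5 0 0 0 255;5 0 0 0 255;5 0 0 0 255;5 0 0 0 255;4 0 0 0 255;4 0 0 0 255;3 0 0 0 255;2 0 0 0 255;0 0 0 0 255")

```text
time_s: 7.9
tool_pos: [0.55, -0.0906, 0.0564]
tool_rot: [-180.0, -0.0, 95.3]
force: [-0.1, -0.7, 2.2]
grip_width: 0.0005
grasp_force: 0.7
```

Run:
```python
from h import *
go([*w(-.022,-.0995),.054])
C=cam("top");im=cams.read_camera("top");cv2.imwrite("pics/t2.png",im)
W=cam("wrist");i2=cams.read_camera("wrist")
cv2.imwrite("pics/m2.png",np.hstack([cv2.resize(im[125:255,195:355],(480,390)),cv2.resize(i2[:300],(320,171)).repeat(1,0) if 0 else cv2.copyMakeBorder(cv2.resize(i2,(320,240)),0,150,0,0,cv2.BORDER_CONSTANT)]))
for y in(.143,.09,.037):print(y,proj(C,[*w(-.022,y),.064]),(proj(C,[*w(-.022,y),.064])-[195,125])*3)
```

```text
t 7.9 tcp [ 0.55   -0.0906  0.0564] vise [-0.0203 -0.1086] rot [-180.    -0.    95.3] F [-0.1 -0.7  2.2] -> [ 9.1 -1.7  2.4]
0.143 [[218.69350503 185.80412426]] [[ 71.0805151  182.41237277]]
0.09 [[240.17992426 187.2060285 ]] [[135.53977278 186.61808551]]
0.037 [[261.68833484 188.6093676 ]] [[200.06500453 190.82810279]]
```

View pics/m2.png

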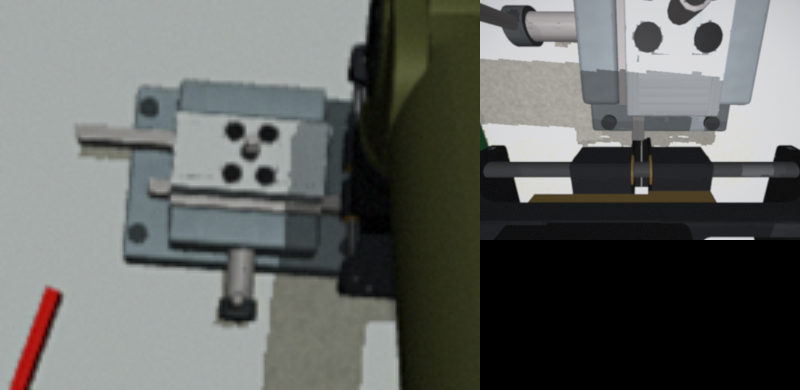

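The bar's far end is now at crop (149,186), and the centred end would be at (135.5,187). About 10 mm remains.

>>> arm_command(series="3 0 1 0 255;3 0 1 0 255;2 0 0 0 255;2 0 0 0 255;0 0 0 0 255;0 0 0 0 255")

```text
time_s: 8.5
tool_pos: [0.549, -0.0804, 0.0543]
tool_rot: [-180.0, -0.1, 95.3]
force: [-0.2, -0.8, -0.1]
grip_width: 0.0005
grasp_force: 0.2
```

Run:
```python
from h import *
go([*w(-.022,-.0995),.054])
C=cam("top");im=cams.read_camera("top");cv2.imwrite("pics/t3.png",im)
# bar end profile along its line beyond block end
ys=np.arange(.065,.125,.003);p=proj(C,np.array([[*w(-.022,y),.064] for y in ys])).astype(np.float32)
g=cv2.cvtColor(im,cv2.COLOR_BGR2GRAY);print(list(zip((ys*1000).round().astype(int),cv2.remap(g,p[:,:1].copy(),p[:,1:].copy(),1).ravel())))
```

```text
t 8.5 tcp [ 0.549  -0.0804  0.0543] vise [-0.0204 -0.0984] rot [-1.80e+02 -1.00e-01  9.53e+01] F [-0.2 -0.8 -0.1] -> [-1.1 -1.6  0.3]
[(np.int64(65), np.uint8(130)), (np.int64(68), np.uint8(148)), (np.int64(71), np.uint8(147)), (np.int64(74), np.uint8(140)), (np.int64(77), np.uint8(131)), (np.int64(80), np.uint8(127)), (np.int64(83), np.uint8(122)), (np.int64(86), np.uint8(125)), (np.int64(89), np.uint8(128)), (np.int64(92), np.uint8(120)), (np.int64(95), np.uint8(99)), (np.int64(98), np.uint8(158)), (np.int64(101), np.uint8(171)), (np.int64(104), np.uint8(170)), (np.int64(107), np.uint8(170)), (np.int64(110), np.uint8(168)), (np.int64(113), np.uint8(169)), (np.int64(116), np.uint8(168)), (np.int64(119), np.uint8(167)), (np.int64(122), np.uint8(168))]
```

>>> arm_command(series="-10 0 0 0 255;-8 0 -15 0 255;0 0 -28 0 255;0 0 -35 0 255;0 0 -35 0 255;0 0 -30 0 255;10 3 -15 0 255;20 4 -6 0 255;30 6 0 0 255;34 6 0 0 255;34 6 0 0 255;34 6 0 0 255;34 6 0 0 255;34 5 0 0 255;28 2 0 0 255;18 0 0 0 255;9 0 0 0 255;0 0 0 0 255")

```text
time_s: 10.05
tool_pos: [0.5678, 0.1909, 0.2184]
tool_rot: [-180.0, -0.1, 95.5]
force: [-0.9, 0.0, 0.4]
grip_width: 0.0007
grasp_force: 0.0
```

Run:
```python
from h import *
go([*w(.022,.171),.054]);C=cam("wrist")
im=cams.read_camera("wrist");cv2.imwrite("pics/w4.png",im)
for y in(.09,.143):print(y,proj(C,[*w(.022,y),.064]))
C=cam("top");im=cams.read_camera("top");cv2.imwrite("pics/t4.png",im)
for s,x in((-1,-.022),):
  g=cv2.cvtColor(im,cv2.COLOR_BGR2GRAY);ys=np.arange(-.11,-.065,.003);p=proj(C,np.array([[*w(x,y),.064] for y in ys])).astype(np.float32)
  print(list(zip((ys*1000).round().astype(int).tolist(),cv2.remap(g,p[:,:1].copy(),p[:,1:].copy(),1).ravel().tolist())))
```

```text
t 10.05 tcp [0.5678 0.1909 0.2184] vise [0.0226 0.1702] rot [-1.80e+02 -1.00e-01  9.55e+01] F [-0.9  0.   0.4] -> [  0.6  -0.5 164.4]
0.09 [[281.9838288  261.05014725]]
0.143 [[282.23697096 217.53411954]]
[(-110, 176), (-107, 178), (-104, 177), (-101, 178), (-98, 151), (-95, 113), (-92, 121), (-89, 114), (-86, 146), (-83, 151), (-80, 151), (-77, 149), (-74, 150), (-71, 153), (-68, 153)]
```

>>> arm_command(series="1 0 10 -0.004 255;1 0 22 0 255;0 0 28 0 255;0 0 28 0 255;0 0 28 0 255;0 0 24 0 255;0 0 16 0 255;0 0 8 0 255;0 0 0 0 255")

```text
time_s: 10.9
tool_pos: [0.5673, 0.1881, 0.052]
tool_rot: [-179.8, 0.1, 95.4]
force: [0.3, -0.9, 0.0]
grip_width: 0.0004
grasp_force: 0.0
```

```bash
python3 -c "
from h import *
go([*w(.022,.1005),.054])"
```

```text
t 10.9 tcp [0.5673 0.1881 0.052 ] vise [0.0218 0.1674] rot [-1.798e+02  1.000e-01  9.540e+01] F [ 0.3 -0.9  0. ] -> [-66.9  -0.1  -2. ]
```

>>> arm_command(series="-5 0 -1 0 255;-6 0 0 0 255;-5 0 0 0 255;-5 0 0 0 255;-5 0 0 0 255;-5 0 0 0 255;-5 0 0 0 255;-5 0 0 0 255;-5 0 0 0 255;-5 0 0 0 255;-5 0 0 0 255;-4 0 0 0 255;-3 0 0 0 255;-2 0 0 0 255;0 0 0 0 255;0 0 0 0 255")

```text
time_s: 12.23
tool_pos: [0.5746, 0.1248, 0.0551]
tool_rot: [-180.0, 0.1, 95.5]
force: [0.9, 2.5, 1.3]
grip_width: 0.0002
grasp_force: 0.7
```

Run:
```python
from h import *
go([*w(.022,.1005),.054])
C=cam("top");im=cams.read_camera("top");cv2.imwrite("pics/t5.png",im);g=cv2.cvtColor(im,cv2.COLOR_BGR2GRAY)
for x,r in((.022,(-.11,-.05)),(-.022,(-.11,-.065))):
  ys=np.arange(*r,.003);p=proj(C,np.array([[*w(x,y),.064] for y in ys])).astype(np.float32)
  print(x,list(zip((ys*1000).round().astype(int).tolist(),cv2.remap(g,p[:,:1].copy(),p[:,1:].copy(),1).ravel().tolist())))
```

```text
t 12.23 tcp [0.5746 0.1248 0.0551] vise [0.0234 0.1037] rot [-1.80e+02  1.00e-01  9.55e+01] F [0.9 2.5 1.3] -> [-3.2 -1.5  1.1]
0.022 [(-110, 169), (-107, 168), (-104, 168), (-101, 171), (-98, 135), (-95, 104), (-92, 109), (-89, 106), (-86, 139), (-83, 144), (-80, 145), (-77, 145), (-74, 146), (-71, 145), (-68, 144), (-65, 113), (-62, 147), (-59, 166), (-56, 168), (-53, 168)]
-0.022 [(-110, 168), (-107, 168), (-104, 168), (-101, 170), (-98, 142), (-95, 106), (-92, 115), (-89, 108), (-86, 137), (-83, 142), (-80, 141), (-77, 134), (-74, 133), (-71, 134), (-68, 137)]
```

>>> arm_command(series="-2 0 0 0 255;-1 0 0 0 255;0 0 0 0 255;0 0 0 0 255;10 0 0 0 255;8 0 -15 0 255;0 0 -28 0 255;0 0 -35 0 200;0 0 -35 0 100;0 0 -33 0 0;-10 0 -15 0 0;-22 -2 -4 0 0;-32 -2 0 0 0;-36 -2 0 0 0;-36 -2 0 0 0;-36 -2 0 0 0;-36 -2 0 0 0;-36 -2 0 0 0;-36 -2 0 0 0;-36 -1 0 0 0")

```text
time_s: 13.95
tool_pos: [0.5861, -0.1772, 0.2205]
tool_rot: [-180.0, 0.1, 95.5]
force: [0.7, 0.1, -0.6]
grip_width: 0.0791
grasp_force: 0.0
```

Run:
```python
from h import *
go([.6,-.349,.22])
C=cam("top");im=cams.read_camera("top");cv2.imwrite("pics/t6.png",im)
for n in("t6",):cv2.imwrite("pics/c6.png",cv2.resize(im[130:240,205:355],(750,550),interpolation=cv2.INTER_CUBIC))
P=[[x,y] for x in(.022,-.022) for y in(.09,-.09)]
print(P,(proj(C,[[*w(*q),.064] for q in P])-[205,130])*5)
```

```text
t 13.95 tcp [ 0.5861 -0.1772  0.2205] vise [ 0.0079 -0.1981] rot [-1.80e+02  1.00e-01  9.55e+01] F [ 0.7  0.1 -0.6] -> [-172.3   -2.5    0.7]
[[0.022, 0.09], [0.022, -0.09], [-0.022, 0.09], [-0.022, -0.09]] [[183.48461385 200.20339905]
 [545.75155086 223.69108693]
 [175.89962131 286.03014251]
 [541.58521107 309.88968723]]
```

View pics/c6.png

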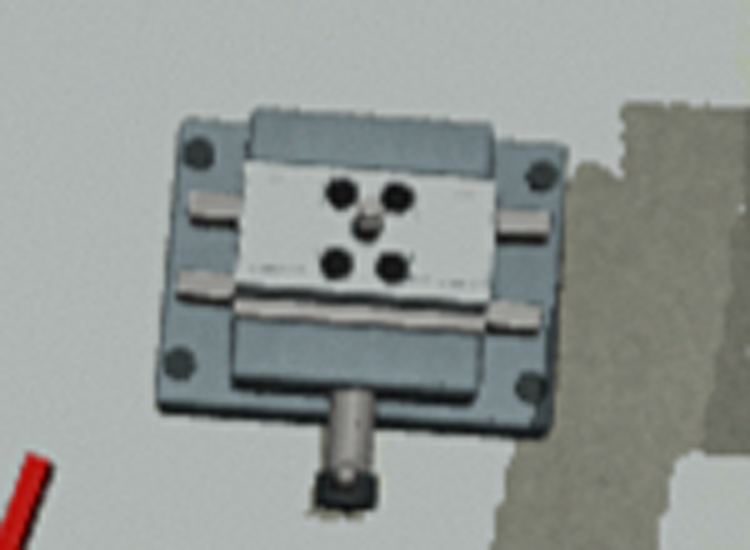

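Both bars now stick out evenly: bar 1 spans (190..550) and bar 2 (177..540), each within about 3 mm of centre. Next is the tamper.

>>> arm_command(series="-32 0 0 0 0;-30 0 0 0 0;-26 0 0 0 0;-20 0 0 0 0;-12 0 0 0 0;-6 0 0 0 0;0 0 0 0 0;0 0 0 0 0")

```text
time_s: 14.67
tool_pos: [0.5988, -0.2991, 0.2205]
tool_rot: [-180.0, -0.1, 95.6]
force: [-0.5, 0.4, -0.0]
grip_width: 0.0872
grasp_force: 0.0
```

Run:
```python
from h import *
go([.6,-.349,.086])
C=cam("wrist");im=cams.read_camera("wrist");cv2.imwrite("pics/w7.png",im)
print(proj(C,[[.6,-.349,.124],[.6,-.349,.038],[.464,-.344,.15]]))
hsv=cv2.cvtColor(im,cv2.COLOR_BGR2HSV)
T=cam("top")
```

```text
t 14.67 tcp [ 0.5988 -0.2991  0.2205] vise [ 0.0097 -0.3207] rot [-1.80e+02 -1.00e-01  9.56e+01] F [-0.5  0.4 -0. ] -> [-49.9  -3.6 134.4]
[[279.05303288 260.09653711]
 [279.80303953 227.56980244]
 [118.36039707 254.791856  ]]
```

View pics/w7.png

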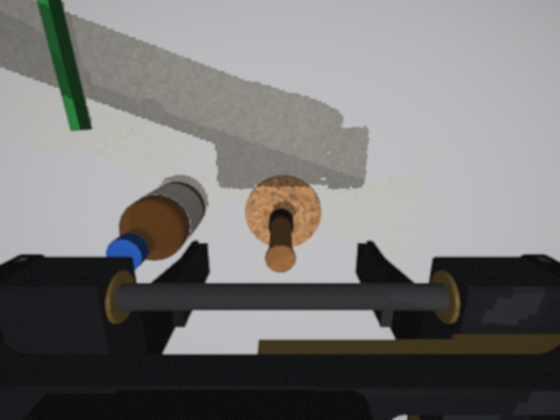

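The cap is at (280,259), as predicted at (279,260). The bottle at (127,252) is close to the gripper body, so I'll turn the tool 90° to keep the body away from it.

>>> arm_command(series="0 0 0 0.06 0;0 0 0 0.12 0;0 0 0 0.12 0;0 0 0 0.12 0;0 0 0 0.12 0;0 0 0 0.12 0;0 0 0 0.12 0;0 0 0 0.12 0;0 0 0 0.12 0;0 0 0 0.12 0;0 0 0 0.12 0;0 0 0 0.12 0;0 0 0 0.12 0;0 0 0 0.08 0;0 0 0 0 0")

```text
time_s: 15.97
tool_pos: [0.599, -0.2988, 0.2211]
tool_rot: [180.0, -0.0, 5.0]
force: [0.4, -0.3, 0.4]
grip_width: 0.0871
grasp_force: 0.0
```

Run:
```python
from h import *
go([.6,-.349,.086]);print(telemetry.get_obs()['qpos'].round(1))
```

```text
t 15.97 tcp [ 0.599  -0.2988  0.2211] vise [ 0.0099 -0.3203] rot [180.  -0.   5.] F [ 0.4 -0.3  0.4] -> [ -3.4  50.1 135.1]
[ 43.4  22.8 -25.8  79.5   9.9  80.  -67.4]
```

>>> arm_command(series="-1 15 0 0 0;-1 20 0 0 0;-1 12 0 0 0;0 4 8 0 0;0 0 18 0 0;0 0 26 0 0;0 0 28 0 0;0 0 26 0 0;0 0 18 0 0;0 0 9 0 0;0 0 2 0 0;0 0 0 0 0")

```text
time_s: 16.97
tool_pos: [0.5998, -0.3518, 0.0852]
tool_rot: [-180.0, 0.0, 5.0]
force: [0.1, -0.1, 0.3]
grip_width: 0.0871
grasp_force: 0.0
```

Run:
```python
from h import *
go([.6,-.349,.086])
C=cam("wrist");im=cams.read_camera("wrist");S=cams.read_camera("side")
cv2.imwrite("pics/w8.png",np.hstack([cv2.resize(im,(400,300)),cv2.resize(S[270:420,300:500],(400,300))]))
```

```text
t 16.97 tcp [ 0.5998 -0.3518  0.0852] vise [ 0.0061 -0.3732] rot [-180.    0.    5.] F [ 0.1 -0.1  0.3] -> [ 0.4 -2.7 -0.8]
```

View pics/w8.png

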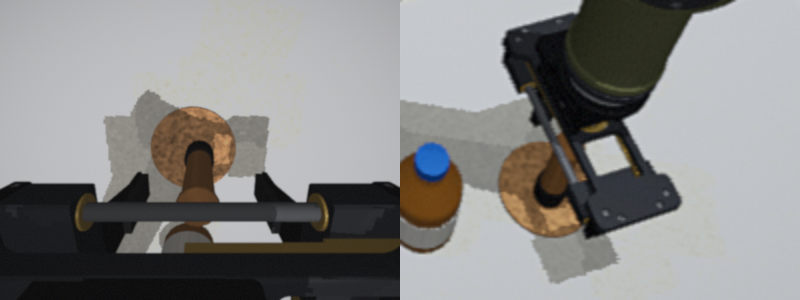

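The stem stands between the fingers (wrist crop at about (200,180)) and the bottle is clear. Gripping.

>>> arm_command(series="0 0 0 0 100;0 0 0 0 150;0 0 0 0 200;0 0 0 0 255;0 0 0 0 255;0 0 0 0 255;0 0 0 0 255;0 0 0 0 255;0 0 -5 0 255;0 0 -10 0 255;0 0 -10 0 255;0 0 0 0 255;0 0 0 0 255", squeeze=40)

```text
time_s: 18.15
tool_pos: [0.6006, -0.3523, 0.1119]
tool_rot: [179.9, -0.1, 4.9]
force: [-0.6, -0.4, -2.2]
grip_width: 0.0242
grasp_force: 81.5
```

Run:
```python
from h import *
go([*w(0,-.044),.23])
C=cam("wrist");im=cams.read_camera("wrist");S=cams.read_camera("side")
cv2.imwrite("pics/w9.png",np.hstack([cv2.resize(im,(400,300)),cv2.resize(S[270:420,300:500],(400,300))]))
hsv=cv2.cvtColor(im,cv2.COLOR_BGR2HSV)
o=telemetry.get_obs();print(o['tool_pos'][2])
# block top height from side view: thermowell etc later
```

```text
t 18.15 tcp [ 0.6006 -0.3523  0.1119] vise [ 0.0067 -0.3738] rot [ 1.799e+02 -1.000e-01  4.900e+00] F [-0.6 -0.4 -2.2] -> [  -7.5 -329.6 -118.6]
0.11034728853339842
```

View pics/w9.png

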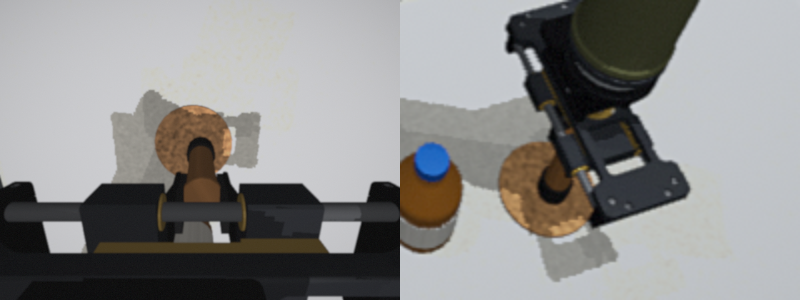

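>>> arm_command(series="0 0 -12 0 255;0 0 -24 0 255;0 -8 -28 0 255;-1 -18 -26 0 255;-1 -26 -18 0 255;-1 -32 -8 0 255;-1 -34 -2 0 255;-1 -34 0 0 255;-1 -34 0 0 255;-1 -34 0 0 255;-1 -34 0 0 255;0 -32 0 0 255;0 -24 0 0 255;0 -13 0 0 255;0 -5 0 0 255;0 0 0 0 255;0 0 0 0 255")

```text
time_s: 19.67
tool_pos: [0.5638, -0.0281, 0.2286]
tool_rot: [179.9, 0.0, 4.8]
force: [-1.0, -0.7, -2.8]
grip_width: 0.0239
grasp_force: 81.5
```

Run:
```python
from h import *
go([*w(0,-.042),.205])
W=cam("wrist");w_=cams.read_camera("wrist");im=cams.read_camera("side");S=cam("side")
cv2.imwrite("pics/s10.png",np.hstack([cv2.resize(im[150:280,245:365],(480,520)),cv2.resize(w_,(320,240)).repeat(1,0) if 0 else cv2.copyMakeBorder(cv2.resize(w_,(320,240)),0,280,0,0,cv2.BORDER_CONSTANT)]))
cv2.imwrite("pics/s10raw.png",im)
```

```text
t 19.67 tcp [ 0.5638 -0.0281  0.2286] vise [-0.0009 -0.0476] rot [179.9   0.    4.8] F [-1.  -0.7 -2.8] -> [ 0.9 -5.6 23.6]
```

View pics/s10.png

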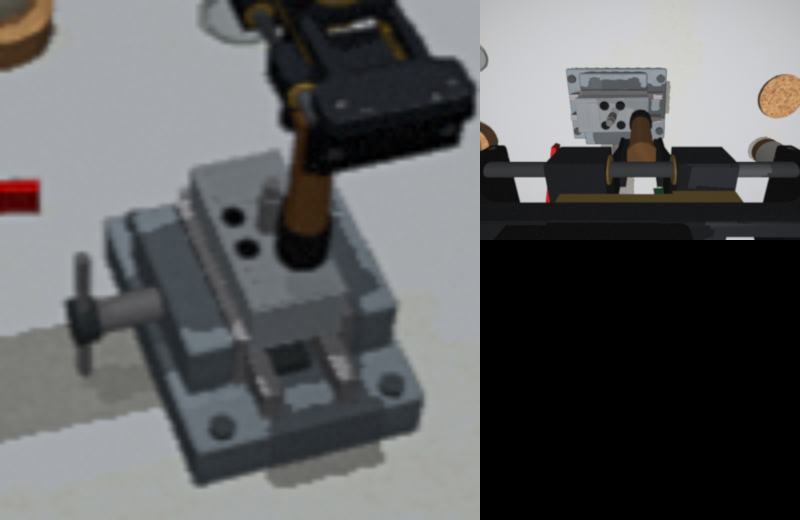

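The tamper hangs over the -y land, clear of the thermowell. Lowering gently.

>>> arm_command(series="1 -2 4 0 255;0 -2 7 0 255;0 0 7 0 255;0 0 5 0 255;0 0 3 0 255;0 0 2 0 255;0 0 2 0 255;0 0 2 0 255;0 0 1 0 255")

```text
time_s: 20.52
tool_pos: [0.5649, -0.0231, 0.1974]
tool_rot: [179.9, -0.1, 4.9]
force: [-2.4, -1.9, 8.2]
grip_width: 0.0241
grasp_force: 80.2
```

>>> arm_command(series="0 0 1 0 255;0 0 1 0 255;0 0 1 0 255;0 0 1 0 255;0 0 1 0 255;0 0 1 0 255")

```text
time_s: 21.02
tool_pos: [0.5671, -0.0228, 0.195]
tool_rot: [179.8, -0.4, 4.9]
force: [-3.3, -1.9, 23.9]
grip_width: 0.024
grasp_force: 57.4
```

Run:
```python
from h import *
go([*w(0,-.042),.181])
im=cams.read_camera("side");a=cv2.imread("pics/s10raw.png");cv2.imwrite("pics/s11raw.png",im)
f=lambda i:cv2.resize(i[175:265,280:355],(400,480),interpolation=cv2.INTER_CUBIC)
cv2.imwrite("pics/s11.png",np.hstack([f(a),f(im)]))
```

```text
t 21.02 tcp [ 0.5671 -0.0228  0.195 ] vise [ 0.0028 -0.0426] rot [179.8  -0.4   4.9] F [-3.3 -1.9 23.9] -> [-2.9 -0.6 14. ]
```

View pics/s11.png

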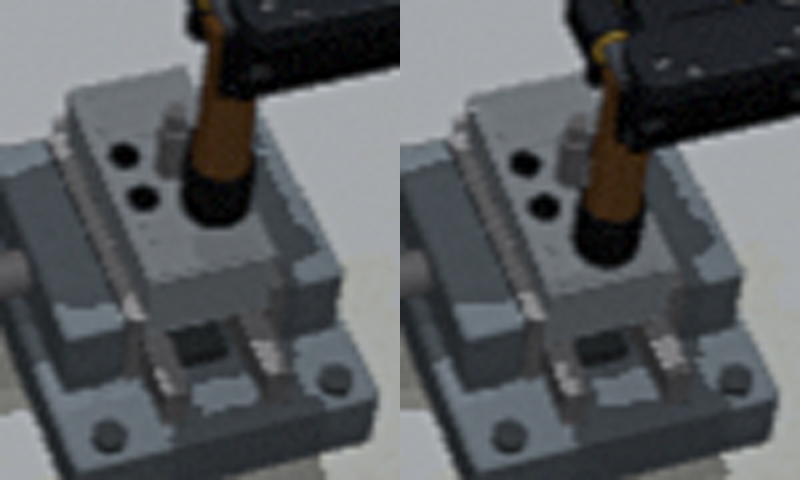

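Run:
```python
from h import *
S=cam("side");f=lambda q:((proj(S,q)-[280,175])*5.333).round(0).tolist()
for z in(.060,.064,.068,.072,.076):print("under b mid",z,f([*w(0,-.06),z]),"topB L,R",f([[*w(-.03,-.06),z+.04],[*w(.03,-.06),z+.04]]),"topA L",f([[*w(-.03,.06),z+.04]]),"under -x",f([*w(-.03,-.06),z]))
for x,y,z in((-.001,-.0476,.151),(.0028,-.0426,.104),(.0028,-.0426,.11),(.0028,-.0426,.118)):print("foot",z,f([*w(x,y-.016),z]))
```

```text
under b mid 0.06 [[203.0, 336.0]] topB L,R [[147.0, 295.0], [273.0, 265.0]] topA L [[61.0, 107.0]] under -x [[141.0, 351.0]]
under b mid 0.064 [[204.0, 331.0]] topB L,R [[147.0, 289.0], [274.0, 259.0]] topA L [[61.0, 102.0]] under -x [[142.0, 346.0]]
under b mid 0.068 [[205.0, 325.0]] topB L,R [[148.0, 284.0], [275.0, 254.0]] topA L [[61.0, 96.0]] under -x [[142.0, 340.0]]
under b mid 0.072 [[205.0, 320.0]] topB L,R [[148.0, 278.0], [276.0, 248.0]] topA L [[62.0, 90.0]] under -x [[143.0, 335.0]]
under b mid 0.076 [[206.0, 314.0]] topB L,R [[149.0, 272.0], [277.0, 242.0]] topA L [[62.0, 84.0]] under -x [[143.0, 329.0]]
foot 0.151 [[221.0, 210.0]]
foot 0.104 [[216.0, 271.0]]
foot 0.11 [[217.0, 262.0]]
foot 0.118 [[219.0, 250.0]]
```

The crop shows that end b's upper edge dropped from about 280 to about 300, so end b is roughly seated. Back-projecting the foot shows that the tamper sits about 13 mm lower in the grip than I assumed, so foot = TCP − 0.090. Now lifting over the thermowell to land a.

>>> arm_command(series="0 0 -8 0 255;0 0 -14 0 255;0 0 -20 0 255;0 0 -20 0 255;0 0 -16 0 255;0 0 -6 0 255;-2 -10 0 0 255;-1 -20 0 0 255;0 -22 0 0 255;0 -18 0 0 255;0 -10 0 0 255;0 -3 0 0 255;0 0 0 0 255;0 0 0 0 255", squeeze=60)

```text
time_s: 22.23
tool_pos: [0.5541, 0.0594, 0.2729]
tool_rot: [179.9, 0.1, 4.9]
force: [1.0, 0.1, -2.7]
grip_width: 0.0235
grasp_force: 79.1
```

Run:
```python
from h import *
go([*w(0,.043),.194])
im=cams.read_camera("side");cv2.imwrite("pics/s12raw.png",im)
S=cam("side")
# residual: foot mask darkest near
o=telemetry.get_obs();t=v(o["tool_pos"])
for off in(.077,.09,.095):print(off,proj(S,[*w(t[0],t[1]-.016),o["tool_pos"][2]-off]).round(1))
g=cv2.cvtColor(im,cv2.COLOR_BGR2GRAY);p=proj(S,[*w(t[0],t[1]),o["tool_pos"][2]-.07])[0].astype(int);print(p);print(g[p[1]-6:p[1]+22,p[0]-1:p[0]+2].mean(1).astype(int).tolist(),p[1]-6)
```

```text
t 22.23 tcp [0.5541 0.0594 0.2729] vise [-0.0028  0.0404] rot [1.799e+02 1.000e-01 4.900e+00] F [ 1.   0.1 -2.7] -> [ 2.9 -2.7 78.9]
0.077 [[308.9 174.6]]
0.09 [[308.5 178.6]]
0.095 [[308.4 180.2]]
[306 167]
[40, 40, 42, 38, 42, 41, 40, 22, 9, 6, 6, 7, 6, 8, 4, 0, 21, 97, 169, 166, 163, 163, 162, 163, 163, 163, 163, 165] 161
```

>>> arm_command(series="2 -2 10 0 255;1 -1 16 0 255;0 0 16 0 255;0 0 12 0 255;0 0 6 0 255;0 0 4 0 255;0 0 2 0 255;0 0 2 0 255;0 0 2 0 255;0 0 2 0 255;0 0 1 0 255;0 0 1 0 255;0 0 1 0 255")

```text
time_s: 23.37
tool_pos: [0.5573, 0.065, 0.1995]
tool_rot: [-179.9, -0.1, 5.0]
force: [-1.1, 3.2, 2.5]
grip_width: 0.0238
grasp_force: 78.8
```

>>> arm_command(series="0 0 1 0 255;0 0 1 0 255;0 0 1 0 255;0 0 1 0 255;0 0 1 0 255;0 0 1 0 255;0 0 1 0 255;0 0 1 0 255")

```text
time_s: 24.03
tool_pos: [0.5581, 0.067, 0.1937]
tool_rot: [-179.8, -0.3, 5.1]
force: [-3.6, 4.8, 18.3]
grip_width: 0.0239
grasp_force: 77.2
```

>>> arm_command(series="0 0 1 0 255;0 0 1 0 255;0 0 1 0 255;0 0 1 0 255;0 0 0 0 255")

```text
time_s: 24.45
tool_pos: [0.5594, 0.0669, 0.1934]
tool_rot: [-179.9, -0.5, 5.0]
force: [-7.1, 4.0, 29.7]
grip_width: 0.0236
grasp_force: 76.0
```

It has gone stiff (0.3 mm of travel for +11 N), so end a is bottomed. Back to end b to confirm.

>>> arm_command(series="0 0 -10 0 255;0 0 -16 0 255;0 0 -22 0 255;0 0 -20 0 255;0 0 -14 0 255;0 0 -6 0 255;0 10 0 0 255;0 20 0 0 255;0 24 0 0 255;0 18 0 0 255;0 10 0 0 255;0 4 0 0 255;0 0 10 0 255;0 0 16 0 255;0 0 16 0 255;0 0 12 0 255;0 0 6 0 255;0 0 4 0 255;0 0 2 0 255;0 0 1 0 255")

```text
time_s: 26.12
tool_pos: [0.5645, -0.0215, 0.2077]
tool_rot: [180.0, -0.0, 5.0]
force: [-0.4, -0.2, -2.3]
grip_width: 0.0239
grasp_force: 79.2
```

Run:
```python
from h import *
go([*w(0,-.043),.194])
```

```text
t 26.12 tcp [ 0.5645 -0.0215  0.2077] vise [ 0.0004 -0.0411] rot [180.  -0.   5.] F [-0.4 -0.2 -2.3] -> [-0.4  1.9 13.7]
```

>>> arm_command(series="0 1 4 0 255;0 1 3 0 255;0 0 2 0 255;0 0 2 0 255;0 0 1 0 255;0 0 1 0 255;0 0 1 0 255;0 0 1 0 255;0 0 1 0 255")

```text
time_s: 26.87
tool_pos: [0.5653, -0.0241, 0.1935]
tool_rot: [179.9, -0.1, 4.9]
force: [-2.6, -1.5, 11.1]
grip_width: 0.0236
grasp_force: 77.7
```

>>> arm_command(series="0 0 1 0 255;0 0 1 0 255;0 0 1 0 255;0 0 1 0 255;0 0 1 0 255;0 0 0 0 255")

```text
time_s: 27.37
tool_pos: [0.567, -0.0238, 0.1934]
tool_rot: [179.8, -0.4, 4.9]
force: [-7.7, -0.7, 26.9]
grip_width: 0.0237
grasp_force: 74.3
```

Rigid at TCP 0.1934, the same height as end a, so the block is level and seated. Returning the tamper.

>>> arm_command(series="0 0 -8 0 255;0 0 -14 0 255;0 0 -16 0 255;0 4 -10 0 255;0 12 -3 0 255;1 22 0 0 255;1 30 0 0 255;1 34 0 0 255;1 34 0 0 255;1 34 0 0 255;1 34 0 0 255;1 34 0 0 255;0 30 0 0 255;0 22 0 0 255;0 14 0 0 255;0 7 0 0 255;0 0 0 0 255;0 0 0 0 255")

```text
time_s: 28.87
tool_pos: [0.5984, -0.3317, 0.2371]
tool_rot: [-179.9, 0.0, 5.0]
force: [0.2, 0.2, -2.2]
grip_width: 0.0241
grasp_force: 77.3
```

Run:
```python
from h import *
go([.602,-.345,.0985])
```

```text
t 28.87 tcp [ 0.5984 -0.3317  0.2371] vise [ 0.0064 -0.353 ] rot [-179.9    0.     5. ] F [ 0.2  0.2 -2.2] -> [  2.5  13.8 138.6]
```

>>> arm_command(series="1 6 10 0 255;1 6 20 0 255;0 2 26 0 255;0 0 26 0 255;0 0 20 0 255;0 0 14 0 255;0 0 8 0 255;0 0 4 0 255;0 0 2 0 255;0 0 2 0 255;0 0 1 0 255;0 0 0 0 255")

```text
time_s: 29.87
tool_pos: [0.602, -0.3471, 0.1055]
tool_rot: [179.9, -0.1, 4.9]
force: [0.5, -0.4, -2.6]
grip_width: 0.0237
grasp_force: 77.3
```

>>> arm_command(series="0 0 2 0 255;0 0 1 0 255;0 0 1 0 255;0 0 1 0 255;0 0 1 0 255;0 0 1 0 255;0 0 0 0 255")

```text
time_s: 30.45
tool_pos: [0.6015, -0.3469, 0.0976]
tool_rot: [180.0, -0.0, 4.9]
force: [-0.0, 0.4, -2.5]
grip_width: 0.0238
grasp_force: 77.3
```

>>> arm_command(series="0 0 1 0 255;0 0 1 0 255;0 0 1 0 255;0 0 0 0 255")

```text
time_s: 30.78
tool_pos: [0.6024, -0.3469, 0.0975]
tool_rot: [179.9, -0.1, 5.0]
force: [-3.1, 1.1, 8.6]
grip_width: 0.024
grasp_force: 76.1
```

>>> arm_command(series="0 0 -1 0 255;0 0 -1 0 255;0 0 0 0 190;0 0 0 0 170;0 0 0 0 140;0 0 0 0 80;0 0 0 0 0;0 0 0 0 0;0 0 0 0 0;0 0 -8 0 0;0 0 -16 0 0;0 0 -24 0 0;0 0 -28 0 0;0 0 -28 0 0;0 0 -20 0 0;0 0 -8 0 0;0 -15 0 0 0;0 -20 0 0 0;0 0 0 0 0", squeeze=20)

```text
time_s: 32.37
tool_pos: [0.5987, -0.3052, 0.2273]
tool_rot: [-179.7, 0.1, 5.3]
force: [1.0, 1.9, 0.1]
grip_width: 0.0873
grasp_force: 0.0
```

Run:
```python
from h import *
go([.602,-.345,.0985]);print(telemetry.get_obs()["grip_width"])
S=cams.read_camera("side");f=lambda i:cv2.resize(i,(400,480),interpolation=cv2.INTER_CUBIC)
cv2.imwrite("pics/end.png",np.hstack([f(S[175:265,280:355]),f(S[290:410,300:400])]))
C=cam("top");t=cams.read_camera("top");cv2.imwrite("pics/tend.png",t)
```

```text
t 32.37 tcp [ 0.5987 -0.3052  0.2273] vise [ 0.009  -0.3267] rot [-1.797e+02  1.000e-01  5.300e+00] F [1.  1.9 0.1] -> [ -0.2  40.5 128.6]
0.08727173780638152
```

View pics/end.png

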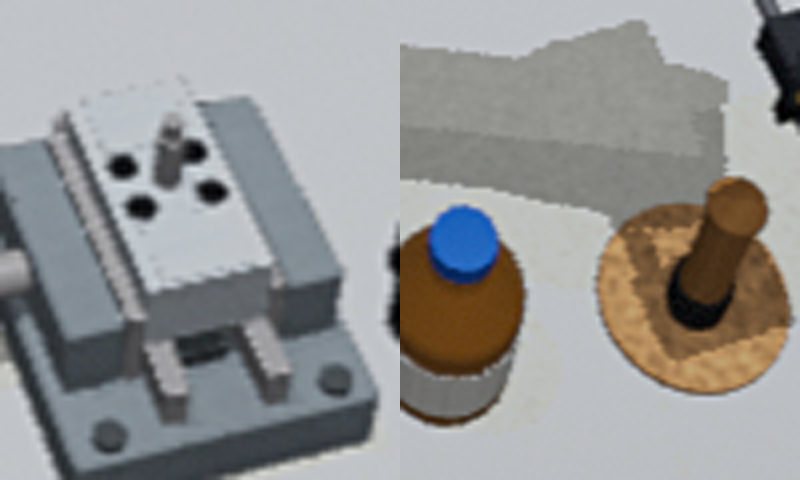

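The tamper stands upright on the cork at crop (700,300). The block's upper edges are at (150,290) and (72,102), which match the seated predictions of (147,289) and (61,102). Handing in.

```bash
python3 -c "
from cell import env
print(env.sign_off())"
```

```text
the job is handed in; nothing more can be done
None
```

I centred both parallels to within about 3 mm, tapped the block down until both ends went rigid at the same height, stood the tamper upright on its cork mat and handed the job in at about 32 s; the hand-in returned no verdict.

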